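Hold the showcase door open for the embroiderer

TASK

Open the small glass showcase so that the framed embroidery can be taken out: first pinch the tab of the slide bolt on its roof to the finger post, drawing the bolt back clear of the door, then squeeze the sprung latch lever to the pull bar on the door and swing the door out past its check. The door pulls itself shut, so finish while still holding it wide open with the gripper, at least 70 degrees; leave the framed embroidery, the jar, the bowl and the hoop where they are.

Things in the scene. Friction and masses are not known exactly. Their poses are not given: they have to be found in the camera images.
- case: Showcase, 200 (x) by 300 (y) by 240 mm high, dark wood and glass, fixed. Origin: centre of its underside, z up; the door front looks to its own -x. Flat roof 240 mm above the table; its front rail covers x -92 to -32 mm. On the roof's hinge corner (x -130 to -30, y -160 to -80 mm) the brass cam disc and roller of the door check stand up to 20 mm: keep off.
- hinge_line (a point): Point on the door's upright hinge axis at roof height (240 mm). In the case's frame it lies at x -98, y -130 mm: the right-hand edge of the door as one faces the front.
- bolt_tab (a point): Upright brass tab of the slide bolt, on the roof's front rail. This point: its foot, at roof height; 36 mm high, 18 mm wide (case x), 8 mm thick (case y). With the bolt shot it is 42 mm from the finger post (centres, along case y) and slides towards it, to case -y, by 16 mm. It takes 3 N and stays where left. Bolt bar and guides beside it reach 11 mm above the roof.
- finger_post: Fixed upright brass post, same shape and size as the tab, origin at its foot at roof height, at case x -65, y -35 mm. One finger goes on its case -y side, the other on the tab's +y side: 50 mm across the two before, 34 mm when fully drawn.
- bolt_slide (a joint): Slide bolt, m: 0 shot (through the staple on top of the door), 0.016 fully back. The door is free of it from 0.007.
- pull_top (a point): Fixed upright brass bar on the door front, near the top of the closing edge. This point: centre of its top end, 246 mm above the table; it reaches 62 mm down, 14 mm wide (off the door) by 8 mm thick (along the door), 36 mm in front of the door's mid-plane and 175 mm from the hinge along the door. It turns with the door.
- lever_top (a point): Upright brass lever, same size and height as the pull bar and 38 mm farther from the hinge (centres); this point: centre of its top end. It slides along the door to the pull bar by 14 mm and springs back (3 N at first, 9 N squeezed). 46 mm across both bars, 32 mm squeezed. The upper 45 mm is free to grip from above; the door's face is 23 mm behind the bars.
- latch_slide (a joint): Latch lever, m: 0 sprung out (latched), 0.014 fully squeezed. The door is free of it from about 0.008; it must be kept squeezed until the door is 0.1 rad open.
- door: The door: wood frame and glass, 220 mm wide, 12 mm thick, from 34 to 236 mm above the table, about 0.5 kg, with pull bar and latch lever on it. Origin on the hinge axis at table height; y axis along the door to the closing edge, -x out of its front face; turns with the door.
- door_hinge (a joint): Door angle, rad: 0 shut, grows as the closing edge swings out (anticlockwise from above), stop at 1.75. A damped closing spring pulls it shut all the way: about 1 N at the pull bar when shut, 2.6 N wide open. From 0.55 to 0.8 a sprung roller check must be pushed past, about 6 N at the pull bar; let go beyond it, the door falls back to 1.0 and rests on the check.
- panel: Octagonal framed embroidery, 126 mm across, on a 90 mm foot, standing loose inside the case; origin under its foot. Leave alone.
- jar: Clear bead jar with yellow lid, 62 mm across, 88 mm high, loose on the table beside the case on its hinge side; origin under its centre. Leave alone.
- bowl: Shallow ceramic bowl, 90 mm across, 35 mm high, loose on the table in front of the case beyond the door's sweep; origin under its centre. Leave alone.
- hoop: Wooden embroidery hoop, 124 mm across, 12 mm high, lying loose on the table in front of the case beyond the door's sweep; origin under its centre. Leave alone.
- bolt: The slide bolt itself: a flat brass bar lying on the roof's front rail along case y, with the upright tab on it; origin on the rail at case x -65, y 0 mm when shot, moves with the bolt. Its tip end lies in the brass staple of the door at case y 38 to 52 mm, which arches to 15 mm above the roof.
- latch: The latch: lever and its bolt, sliding on the door; origin on the door's hinge axis at table height when sprung out.

How it is judged:
By the outcome, as a careful person would: the job done as asked, in the order asked, and still so for the second after the job is handed in, while the arm keeps its last pose, push and grip.
It also fails if it takes over 51 s, if anything falls off the work surface, if the arm or the gripper's body presses on something with over 40 N, if the wrist force passes 120 N, or if a joint passes its speed limit or range.

ROBOT

A 6-joint arm with a two-finger parallel gripper is mounted at the origin on the work surface. World frame = base frame: x ahead of the robot, y to its left, z up, the work surface at z = 0. Lengths are in m, angles in rad, forces in N, time in s.
With the tool pointing down it reaches from about 0.325 to 0.75 m from the base axis. Payload 7.6 kg.
Tool frame: the origin (TCP) lies on the centre line of the jaws, within the pads' length; the fingertips stand 25 mm ahead of it and the grasp point (between the pads) lies 6 mm ahead of it; z points along the fingers, y is the direction in which the jaws open and shut (so a half turn about z gives the same grasp; the last joint's range is limited). The gripper opens to 85 mm and grips with 20 to 120 N. Pads are 22 mm wide; open, the fingers measure 114 mm over their backs; the gripper's body (76 mm by 85 mm) begins 54 mm behind the grasp point. The pads swing forward as they close: fully open they stand 13 mm farther back than shut.
Start: joints at [-0.07, 0.052, 1.401, -0, 1.689, -0.07], TCP at [0.525, 0, 0.256] pointing down, gripper open.
Joint ranges: [-2.9, 2.9], [-0.91, 2.17], [0.12, 2.37], [-1.06, 4.2], [0.26, 2.73], [-2.93, 2.93]. Speed limits (rad/s): [2.57, 2.57, 3.01, 3.14, 3.14, 3.14].

INTERFACE

Orientations are given as a unit quaternion [x, y, z, w].
In Python, from plant import * gives the robot as it stands. Calls block until the motion is done:
- move_ptp(position, orientation): joint-space move of the TCP to a pose.
- servo_line(position, orientation=None, v=0.15, guard=None): straight line of the TCP; orientation=None keeps the orientation; v is the mean speed in m/s. With guard (N) it stops when the force on the tool has changed by that much, and returns True; else False.
- movej(angles): joint-space move.
- ungrasp() and close(): open the fingers fully, or close them until they stop; the grip force is fixed at half the most.
- dwell(seconds).
- ik(position, orientation): joint angles nearest the present ones, or None.
- get_obs(): the state.
- get_image(name): name is "scene" or "side" or "wrist"; returns a dict with "pixels" (384x512x3 uint8, red, green, blue), "fx", "fy", "cx", "cy" (pixels), "extrinsics" (4x4, takes a point from camera to world coordinates). Camera axes: x right, y up, looking along -z (the intrinsics and any distortion apply to the point x, -y, -z); pixel columns grow to the right and rows downward; lengths in m; the calibration is good to about 2 mm. The wrist camera is an equidistant fisheye: a pixel r from the principal point sees the ray r / f radians off the axis. A picture is of the moment at which its call begins. There is no depth.
A pose or a line that the arm cannot do raises IKError and nothing moves.
- sign_off(): hands the job in, once; it reports no verdict.
The state is a dict: "t": time; "qpos": joint angles; "joint_velocities": joint speeds; "tau": joint torques, N m; "ee_pos": TCP position; "orientation": TCP orientation; "force": force on the tool from outside, world axes, zero at the start; "moment": the same for the moment, N m; "finger_gap": opening from 0.0 (shut) to 1.0 (fully open).
Only numpy, scipy, OpenCV 4.12 (cv2) and the standard library are available. Lean on these libraries where they do the work, as an engineer would, in place of code of your own. Each camera call takes 0.05 s, during which the arm holds its last target.

## Working session

There is one attempt and no reset: what is moved stays moved. The work goes in short steps, each a Python script; the robot and the scene stay as the last script left them, time stands still between calls to the robot, and variables do not carry over. Pictures are saved under pics/ and viewed, and the job is handed in when it is done.

```bash
ls; mkdir -p pics
cat > h.py <<'E'
from plant import *
import numpy as np, cv2
def snap(n,f):
    im=get_image(n); cv2.imwrite(f,cv2.cvtColor(np.asarray(im["pixels"]),cv2.COLOR_RGB2BGR)); 
    np.savez(f.replace('.png','.npz'),E=np.array(im["extrinsics"]),k=np.array([im[c] for c in("fx","fy","cx","cy")])); return im
E
python3 - <<'E'
from h import *
for n in("scene","side","wrist"):
    im=snap(n,f"pics/{n}0.png"); print(n,im["fx"],im["fy"],im["cx"],im["cy"]);print(np.round(im["extrinsics"],3))
o=get_obs();print(o)
E
```

```text
pics
scene 357.39303079806126 357.39303079806126 248.68248761535494 192.83138594487062
[[-0.319 -0.799  0.509  0.989]
 [ 0.948 -0.264  0.179  0.112]
 [-0.009  0.539  0.842  0.846]
 [ 0.     0.     0.     1.   ]]
side 369.5817303304325 369.5817303304325 259.2948252499202 192.3621564079324
[[-0.82  -0.437  0.369  0.877]
 [ 0.572 -0.62   0.537  0.425]
 [-0.006  0.652  0.759  0.812]
 [ 0.     0.     0.     1.   ]]
wrist 297.3186396354542 297.3186396354542 254.85822083081433 189.09780308735577
[[ 1.    -0.001  0.001  0.525]
 [ 0.     0.954  0.301  0.076]
 [-0.001 -0.301  0.954  0.373]
 [ 0.     0.     0.     1.   ]]
{'t': 0.15, 'qpos': array([-7.03081553e-02,  5.26700791e-02,  1.40148442e+00,  3.56850224e-05,
        1.68860899e+00, -7.02719786e-02]), 'joint_velocities': array([-0.00099963, -0.00062973, -0.00354673, -0.00148453, -0.00161357,
        0.00026841]), 'tau': array([ 9.01752592e-04, -3.81951857e+01, -3.60423374e+01, -3.57651027e-05,
        4.66565543e-03,  6.07237575e-05]), 'ee_pos': array([5.24801823e-01, 4.16937990e-05, 2.55680980e-01]), 'orientation': array([ 7.07117975e-01,  7.07095345e-01, -3.70476171e-04, -4.53619470e-04]), 'force': array([ 0.51717907,  0.61499232, -0.17619857]), 'moment': array([-0.02187859, -0.03673298, -0.01918509]), 'finger_gap': 0.9982428676231375}
```

View pics/scene0.png

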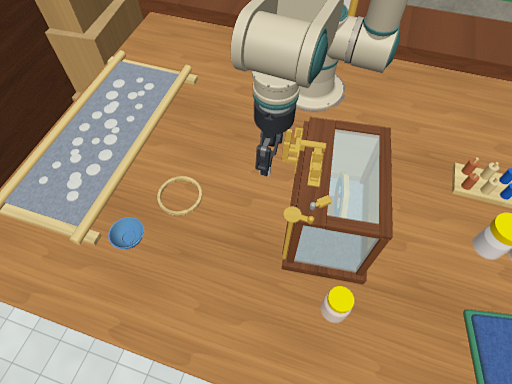

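View pics/side0.png

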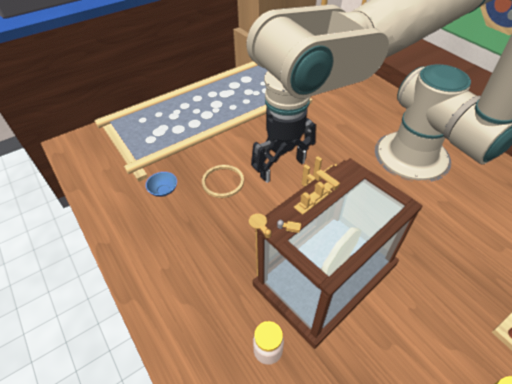

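View pics/wrist0.png

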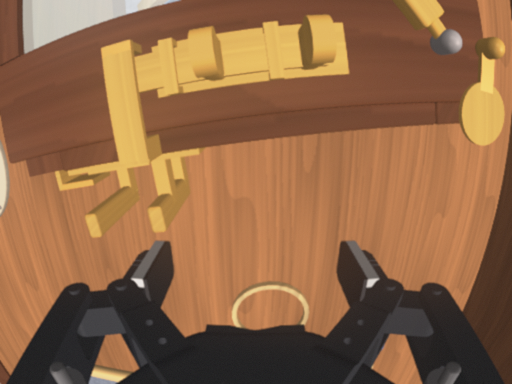

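Run:
```python
import cv2
a=cv2.imread('pics/scene0.png');cv2.imwrite('pics/sc_crop.png',cv2.resize(a[110:290,260:410],None,fx=4,fy=3.3333,interpolation=cv2.INTER_CUBIC))
a=cv2.imread('pics/side0.png');cv2.imwrite('pics/si_crop.png',cv2.resize(a[145:345,235:435],None,fx=3,fy=3,interpolation=cv2.INTER_CUBIC))
```

```text
(no output)
```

View pics/sc_crop.png

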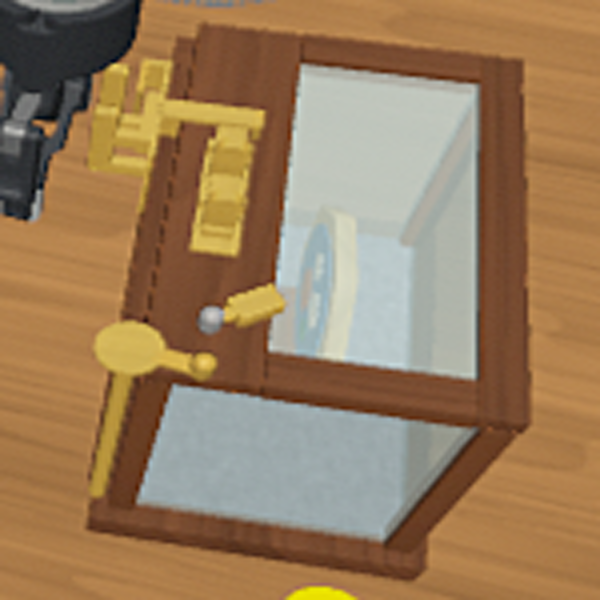

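View pics/si_crop.png

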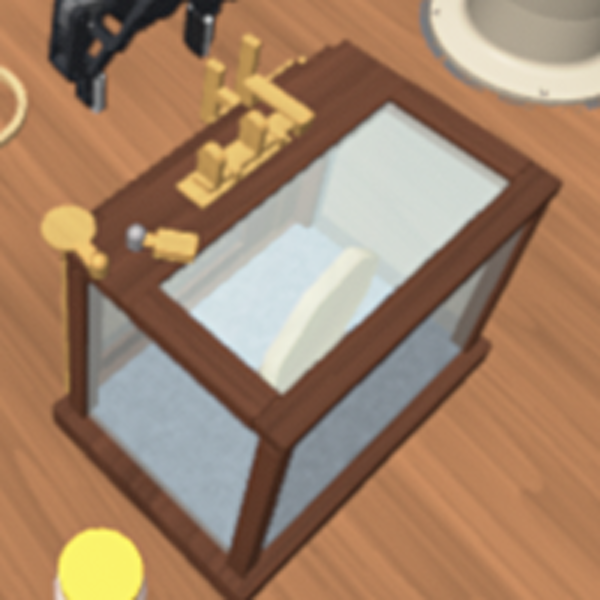

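```bash
cat >> h.py <<'E'
def ray(name,u,v):
    d=np.load(f'pics/{name}.npz');E=d['E'];fx,fy,cx,cy=d['k'];x=(u-cx)/fx;y=(v-cy)/fy
    if name.startswith('wrist'):
        r=np.hypot(x,y); s=np.sin(r)/r if r>1e-9 else 1; c=np.array([x*s,-y*s,-np.cos(r)])
    else: c=np.array([x,-y,-1.])
    return E[:3,3],E[:3,:3]@c
def onz(name,u,v,z):
    o,d=ray(name,u,v);return o+d*(z-o[2])/d[2]
def proj(name,P):
    d=np.load(f'pics/{name}.npz');E=d['E'];fx,fy,cx,cy=d['k'];c=E[:3,:3].T@(np.asarray(P)-E[:3,3]);p=np.array([c[0],-c[1],-c[2]])
    if name.startswith('wrist'):
        rr=np.hypot(p[0],p[1]);th=np.arctan2(rr,p[2]);return cx+fx*th*p[0]/rr,cy+fy*th*p[1]/rr
    return cx+fx*p[0]/p[2],cy+fy*p[1]/p[2]
def tri(*obs):
    A=np.zeros((3,3));b=np.zeros(3)
    for n,u,v in obs:
        o,d=ray(n,u,v);d=d/np.linalg.norm(d);M=np.eye(3)-np.outer(d,d);A+=M;b+=M@o
    return np.linalg.solve(A,b)
E
python3 - <<'E'
from h import *
sc=lambda x,y:('scene0',260+(x+.5)/4-.5,110+(y+.5)/3.3333-.5)
si=lambda x,y:('side0',235+(x+.5)/3-.5,145+(y+.5)/3-.5)
P={'backhinge':((527,424),(280,442)),'backclose':((522,60),(558,185)),'frontclose':((200,25),(345,42)),
'glass fh':((268,350),(160,288)),'glass fc':((301,66),(390,101)),'glass bc':((479,83),(508,184)),'glass bh':((478,380),(283,392))}
for k,(a,b) in P.items():
    print(k,np.round(onz(*sc(*a),.24),4)[:2],np.round(onz(*si(*b),.24),4)[:2],np.round(tri(sc(*a),si(*b)),4))
E
```

```text
backhinge [0.6317 0.2654] [0.6295 0.2642] [0.6311 0.2649 0.2411]
backclose [0.3557 0.2311] [0.3588 0.2335] [0.3542 0.2318 0.2368]
frontclose [0.3805 0.0503] [0.3785 0.0549] [0.371  0.0493 0.231 ]
glass fh [0.6231 0.1416] [0.6218 0.1464] [0.6177 0.142  0.231 ]
glass fc [0.4001 0.1134] [0.3943 0.1163] [0.3902 0.1131 0.2324]
glass bc [0.3842 0.2108] [0.3849 0.214 ] [0.3795 0.2117 0.2345]
glass bh [0.611  0.2402] [0.6076 0.2423] [0.6064 0.2411 0.2348]
```

Run:
```python
from h import *
o=get_obs()
servo_line([.52,.04,.345],v=.2)
snap("wrist","pics/wrist1.png"); o=get_obs();print(o['t'],o['ee_pos'],o['force'])
a=cv2.imread('pics/wrist1.png');cv2.imwrite('pics/w1b.png',cv2.resize(a,(800,600),interpolation=cv2.INTER_CUBIC))
```

```text
0.8333 [0.51977459 0.03962185 0.34302201] [-0.39594437  0.82506299 -0.63522408]
```

View pics/w1b.png

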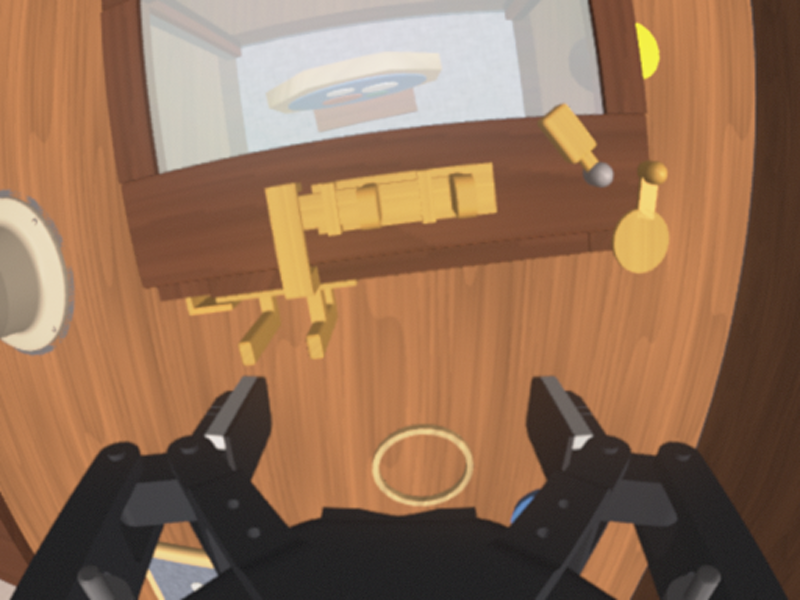

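Run:
```python
import cv2
a=cv2.imread('pics/wrist1.png');cv2.imwrite('pics/w1c.png',cv2.resize(a[90:240,140:340],None,fx=4,fy=4,interpolation=cv2.INTER_CUBIC))
```

```text
(no output)
```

View pics/w1c.png

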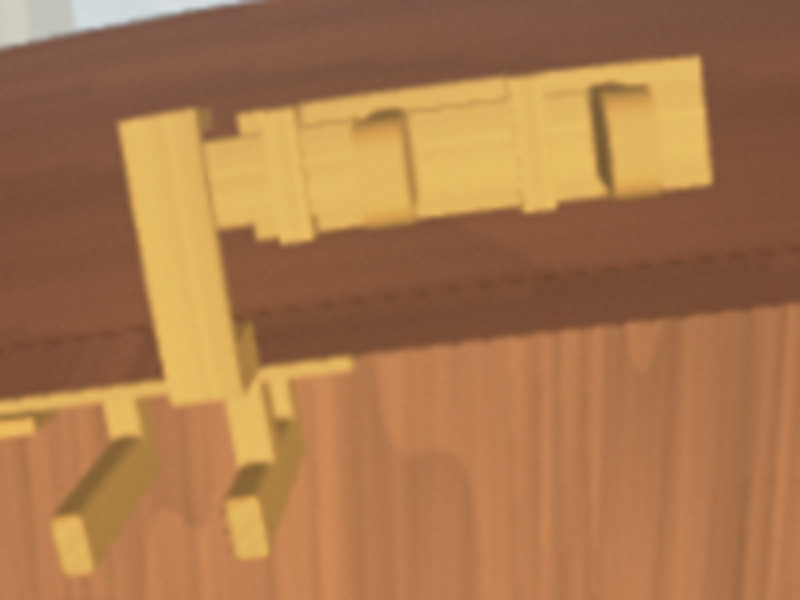

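Run:
```python
from h import *
w=lambda x,y:('wrist1',140+(x+.5)/4-.5,90+(y+.5)/4-.5)
tab=onz(*w(380,168),.276);post=onz(*w(637,140),.276);lev=onz(*w(73,545),.246);pull=onz(*w(248,527),.246)
for n,p in zip(('tab','post','lev','pull'),(tab,post,lev,pull)):print(n,p)
def yaw(a,b): d=a-b; return np.degrees(np.arctan2(d[1],d[0]))
print(yaw(tab,post),yaw(lev,pull),np.linalg.norm(tab-post),np.linalg.norm(lev-pull))
print('base plate ends',onz(*w(700,57),.24),onz(*w(711,184),.24),onz(*w(240,115),.25))
# wrist0
print('w0',onz('wrist0',204,52,.276),onz('wrist0',318,41,.276))
print('w0 bars',onz('wrist0',96,222,.246),onz('wrist0',163,217,.246))
# from pose fit
th=np.radians(97);R=np.array([[np.cos(th),-np.sin(th)],[np.sin(th),np.cos(th)]])
# case from post and yaw
for yw in(96,97,98):
    th=np.radians(yw);R=np.array([[np.cos(th),-np.sin(th)],[np.sin(th),np.cos(th)]])
    O=post[:2]-R@[-.065,-.035];O2=tab[:2]-R@[-.065,.007];D=pull[:2]-R@[-.098-.036,-.130+.175];D2=lev[:2]-R@[-.134,.083];print(yw,O,O2,D,D2)
# roof front edges in wrist1 
from math import *
for u,v in((800,303),(0,350)):pass
```

```text
tab [0.50760541 0.09484476 0.276     ]
post [0.54772982 0.09951137 0.276     ]
lev [0.44014461 0.01586456 0.246     ]
pull [0.47770712 0.02071343 0.246     ]
-173.3661102771568 -172.6444678375561 0.040394870077246126 0.03787417777483048
base plate ends [0.56459167 0.1123526  0.24      ] [0.5674626  0.08833955 0.24      ] [0.48078033 0.10191332 0.25      ]
w0 [0.50885574 0.09158113 0.276     ] [0.54568993 0.09558525 0.276     ]
w0 bars [0.44269085 0.01783068 0.246     ] [0.48116843 0.02175315 0.246     ]
96 [0.5061272  0.16049679] [0.50777271 0.16022038] [0.50845379 0.15868315] [0.50868312 0.15780635]
97 [0.5050692  0.15976144] [0.50663172 0.16021335] [0.5060412  0.15919874] [0.50619545 0.1589809 ]
98 [0.50402418 0.15900773] [0.50549103 0.1601864 ] [0.50361998 0.15967214] [0.50368767 0.16011185]
```

```bash
cat >> h.py <<'E'
from scipy.spatial.transform import Rotation as Ro
YAW=np.radians(97);O=np.array([.506,.1595])
def c2w(x,y):
    c,s=np.cos(YAW),np.sin(YAW);return O+np.array([c*x-s*y,s*x+c*y])
def quat(ang): # tool y along world-angle ang (jaw), z down
    y=np.array([np.cos(ang),np.sin(ang),0]);z=np.array([0,0,-1.]);x=np.cross(y,z)
    return Ro.from_matrix(np.c_[x,y,z]).as_quat()
QB=YAW-np.pi/2   # tool y along case -y
HX=c2w(-.098,-.130)
def arc(phi,r=.187,off=.036):
    a=YAW+np.pi/2+phi; d=np.array([np.cos(a),np.sin(a)]); n=np.array([-np.sin(a),np.cos(a)]) # n: +90 from door dir = outward (-x case)
    return HX+r*d+off*n, quat(QB+phi)
E
python3 - <<'E'
from h import *
print('hinge',HX,'post',c2w(-.065,-.035),'tab',c2w(-.065,.007),'pull',arc(0,.175)[0],c2w(-.134,.045))
print(get_obs()['qpos'])
for ph in np.arange(0,1.5,.2):
    p,q=arc(ph);s=ik([*p,.231],q);print(round(ph,2),p,None if s is None else np.round(s,2))
p=c2w(-.065,-.021);q=quat(QB)
move_ptp([*p,.343],q)
print('guard',servo_line([*p,.279],v=.08,guard=12))
snap("wrist","pics/wrist2.png");snap("side","pics/side2.png");snap("scene","pics/scene2.png"); o=get_obs();print(o['t'],o['ee_pos'],p,o['force'])
E
```

```text
hinge [0.6469742  0.07807349] post [0.54866062 0.09924993] tab [0.50697368 0.09413141] pull [0.47766592 0.0210147 ] [0.47766592 0.0210147 ]
[ 5.33400573e-03  4.17861276e-02  1.24040867e+00 -2.09300499e-04
  1.86234826e+00  5.60287605e-03]
0.0 [0.46575536 0.01955226] [-0.04 -0.11  1.61 -0.    1.64 -0.16]
0.2 [ 0.48099405 -0.01528383] [-0.11 -0.06  1.57 -0.    1.64 -0.43]
0.4 [ 0.50284984 -0.04639807] [-0.17  0.    1.5  -0.    1.64 -0.69]
0.6 [ 0.53045141 -0.07255001] [-0.2   0.09  1.41 -0.    1.64 -0.93]
0.8 [ 0.56269838 -0.09269708] [-0.23  0.19  1.3  -0.    1.65 -1.15]
1.0 [ 0.59830516 -0.10603605] [-0.24  0.29  1.18 -0.    1.67 -1.36]
1.2 [ 0.63585222 -0.11203517] [-0.23  0.41  1.04 -0.    1.69 -1.55]
1.4 [ 0.67384268 -0.11045525] [-0.22  0.52  0.89 -0.    1.73 -1.74]
guard False
2.2833 [0.5349705  0.0975714  0.27969682] [0.53476498 0.09754376] [-0.02132818 -0.83867394 -0.95041636]
```

View pics/wrist2.png

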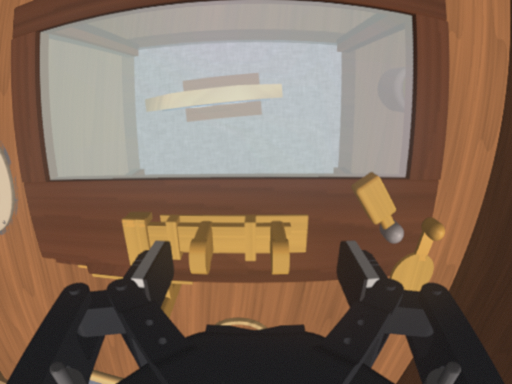

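View pics/side2.png

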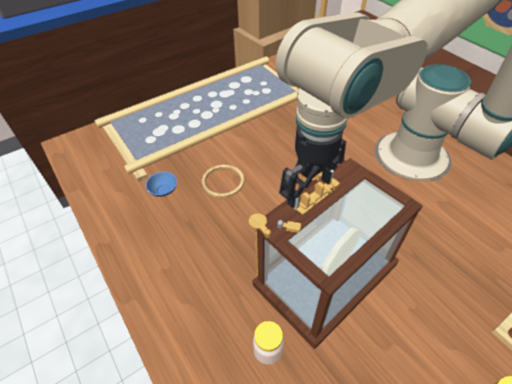

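Run:
```python
from h import *
close(); o=get_obs();print(o['t'],o['ee_pos'],o['force'],o['finger_gap']*85)
snap("wrist","pics/wrist3.png")
```

```text
2.8167 [0.53473167 0.09757378 0.27974329] [-0.25043323 -0.70162087  5.37675462] 31.375829968269585
```

View pics/wrist3.png

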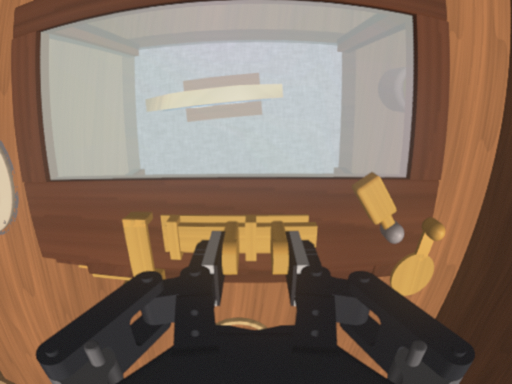

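Run:
```python
from h import *
ungrasp()
p=c2w(-.065,-.021)
servo_line([*p,.345],v=.12)
p,q=arc(0)
servo_line([*p,.345],q,v=.15)
snap("wrist","pics/wrist4.png"); o=get_obs();print(o['t'],o['ee_pos'],p,o['force'])
```

```text
5.0333 [0.46608236 0.02001323 0.34464671] [0.46575536 0.01955226] [ 0.90604136 -1.22099321  0.61631839]
```

View pics/wrist4.png

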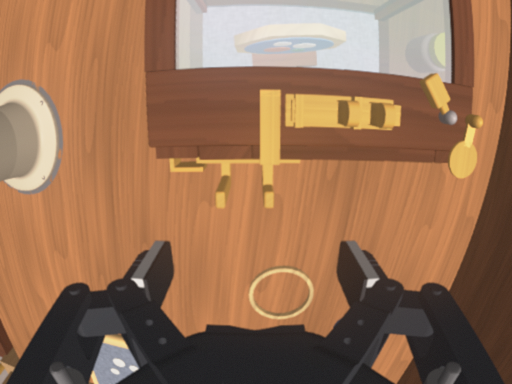

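Bolt tip is now left of the guide, clear of the staple (270,130); bars' tops at (221,200) and (269,200). I measure them once more before descending.

Run:
```python
from h import *
l=onz('wrist4',220.5,200,.246);pl=onz('wrist4',269,200,.246);print(l,pl,np.linalg.norm(l-pl))
print('model',arc(0,.213)[0],arc(0,.175)[0])
p,q=arc(0)
print('guard',servo_line([*p,.231],v=.08,guard=12))
snap("wrist","pics/wrist5.png"); o=get_obs();print(o['t'],o['ee_pos'],p,o['force'])
```

```text
[0.43998902 0.01541586 0.246     ] [0.47727773 0.02005078 0.246     ] 0.037575657044622304
model [0.43994916 0.01638366] [0.47766592 0.0210147 ]
guard False
6.6583 [0.46596299 0.01955198 0.23153164] [0.46575536 0.01955226] [-0.21304746  0.06524254  0.23373122]
```

View pics/wrist5.png

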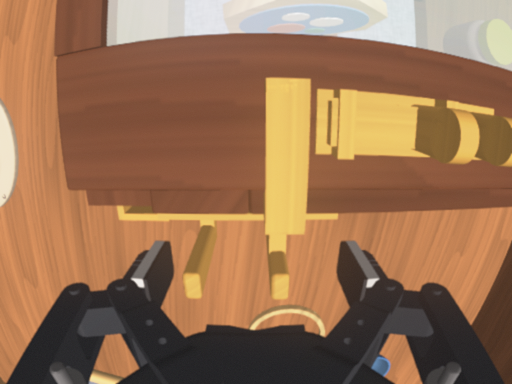

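Run:
```python
from h import *
close(); o=get_obs();print(o['t'],o['ee_pos'],o['force'],o['finger_gap']*85)
for ph in (.04,.08,.12,.16,.2):
    p,q=arc(ph); g=servo_line([*p,.231],q,v=.06,guard=35); o=get_obs();print(ph,g,o['ee_pos'],np.round(o['force'],1),o['finger_gap']*85)
    if g:break
snap("wrist","pics/wrist6.png");snap("scene","pics/scene6.png");print(o['t'])
```

```text
7.2083 [0.4649332  0.01944063 0.23173723] [-5.61637607 -0.93213055  7.50143939] 30.25949950806969
0.04 False [0.46749956 0.01211448 0.23175453] [-5.8 -0.1  7.6] 30.18554581907196
0.08 False [0.47032378 0.00500144 0.23175984] [-5.6 -0.4  7.9] 30.400881285096975
0.12 False [ 0.47341174 -0.0019923   0.23175128] [-5.1 -0.9  7.1] 30.351522116395305
0.16 False [ 0.47678682 -0.00883658  0.23174474] [-4.1  0.3  6.7] 30.49972228383748
0.2 False [ 0.48043924 -0.01557352  0.23175749] [-5.   0.2  7.4] 30.739600960857466
8.5833
```

View pics/wrist6.png

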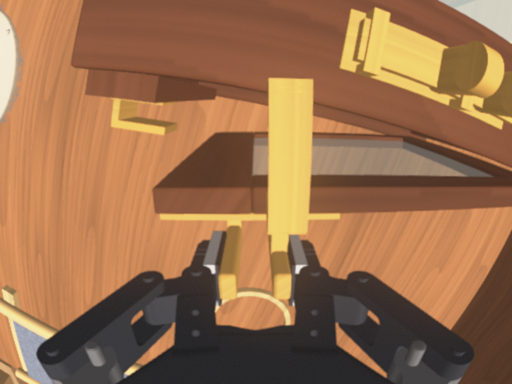

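View pics/scene6.png

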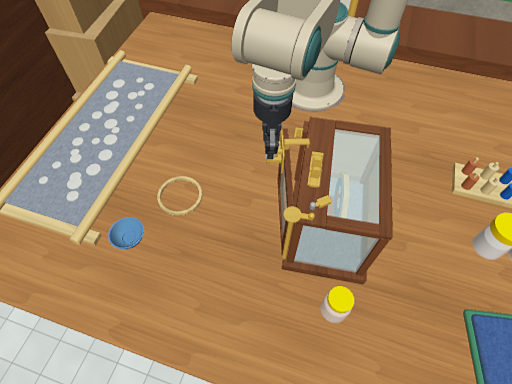

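The door is open about 0.2 rad, with both bars held between the pads at (230,260) and (282,260). I'll continue along the arc.

Run:
```python
from h import *
for ph in np.arange(.27,1.45,.07):
    p,q=arc(ph); g=servo_line([*p,.231],q,v=.07,guard=40); o=get_obs();print(round(ph,2),g,np.round(np.linalg.norm(o['ee_pos'][:2]-p)*1e3,1),np.round(o['force'],1),np.round(o['moment'],2),round(o['finger_gap']*85,1))
    if g:break
snap("wrist","pics/wrist7.png");snap("scene","pics/scene7.png");snap("side","pics/side7.png");print(o['t'],o['qpos'])
```

```text
0.27 False 0.5 [-4.1  1.   7.5] [-0.39  1.7   0.23] 30.3
0.34 False 0.5 [-4.2  0.5  6.9] [-0.45  1.6   0.3 ] 30.3
0.41 False 0.4 [-3.8  0.9  6.4] [-0.47  1.48  0.27] 30.4
0.48 False 0.3 [-3.4  1.4  6.3] [-0.47  1.39  0.28] 30.3
0.55 False 0.2 [-3.8  1.7  6.6] [-0.56  1.37  0.27] 30.1
0.62 False 0.4 [-4.7  2.4  5.9] [-0.32  1.55  0.26] 30.6
0.69 False 0.1 [-3.2  1.8  5.2] [-0.51  1.25  0.29] 30.3
0.76 False 0.3 [-3.7  1.7  5.7] [-0.73  1.18  0.28] 30.7
0.83 False 0.2 [-2.8  3.7  5.7] [-0.52  1.19  0.31] 30.5
0.9 False 0.5 [-2.7  2.2  5.7] [-0.76  1.29  0.46] 30.6
0.97 False 0.3 [1.  2.1 5.6] [-0.71  0.49  0.42] 30.0
1.04 False 0.5 [-3.2  4.   6.4] [-0.54  0.92  0.32] 30.7
1.11 False 0.6 [-3.8  4.5  6.1] [-0.63  0.87  0.34] 30.2
1.18 False 0.7 [-3.7  4.6  5.7] [-0.58  0.81  0.32] 30.4
1.25 False 0.8 [-3.8  4.7  6.1] [-0.57  0.82  0.31] 30.4
1.32 False 0.8 [-4.3  4.8  5.6] [-0.55  0.79  0.33] 29.9
1.39 False 0.9 [-4.4  4.6  5. ] [-0.59  0.72  0.31] 30.4
14.4917 [-2.16297283e-01  5.12511066e-01  9.00258103e-01  1.99618399e-04
  1.72918231e+00 -1.72923295e+00]
```

View pics/wrist7.png

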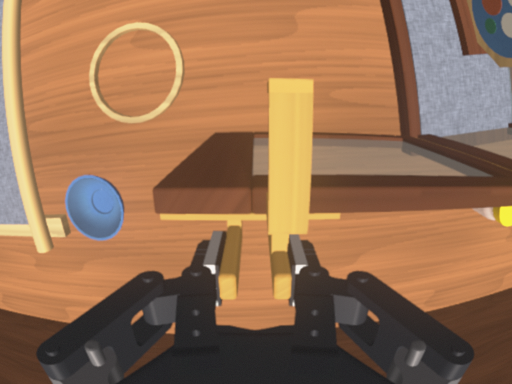

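View pics/scene7.png

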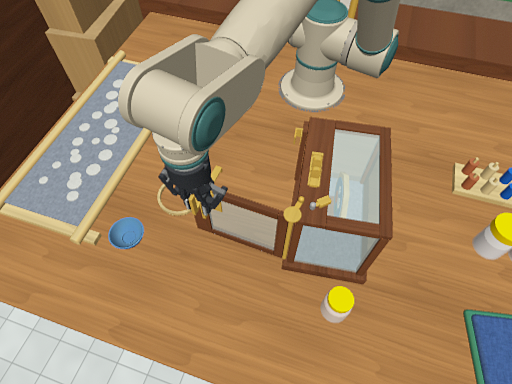

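View pics/side7.png

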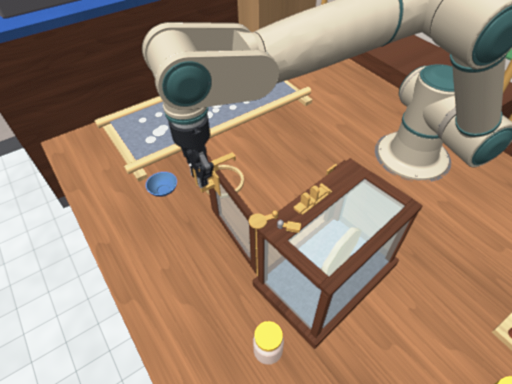

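Run:
```python
from h import *
# staple bar ends in wrist view lie on door top: direction of front bracket line
a=onz('wrist7',160,217,.23);b=onz('wrist7',340,217,.23);d=a-b
print('door angle deg',np.degrees(np.arctan2(d[1],d[0])-YAW-np.pi/2)%360)
A=[cv2.imread(f'pics/scene{i}.png').astype(int) for i in(0,7)]
D=abs(A[0]-A[1]).max(2)
for n,(x,y,w,h) in dict(bowl=(105,212,42,42),jar=(318,282,42,45)).items():print(n,D[y:y+h,x:x+w].max())
S=[cv2.imread(f'pics/side{i}.png').astype(int) for i in(0,7)];D=abs(S[0]-S[1]).max(2)
print('hoop side left part',D[165:198,203:209].max(),'panel',D[230:275,325:365].max())
dwell(.5);o=get_obs();print(o['t'],o['ee_pos'],o['force'],o['finger_gap']*85,o['orientation'],arc(1.39)[1])
sign_off()
```

```text
door angle deg 79.7674910541545
bowl 6
jar 12
hoop side left part 213 panel 4
15.1417 [ 0.67161368 -0.10985825  0.23180395] [-3.87849009  5.56681221  4.61460134] 30.338219759770105 [ 2.90869215e-02  9.99576865e-01  1.24049031e-04 -1.65941761e-04] [0.02930744 0.99957044 0.         0.        ]
the job is handed in; nothing more can be done
```

Run:
```python
from h import *
print(onz('scene0',179.5,196,.006),onz('wrist7',136.5,73,.006),onz('wrist1',423*.64,466*.64,.006))
```

```text
[ 0.55185224 -0.24660745  0.006     ] [ 0.55075115 -0.24491027  0.006     ] [ 0.55029963 -0.2472763   0.006     ]
```

The showcase is open and handed in at 15.1 s of the 51 s allowed. The gripper still holds the door at about 80°, past the check.

- **Bolt:** I pinched the bolt tab to the finger post until they met. The wrist picture showed about 27 mm between centres, against 26 mm when fully drawn. The bolt's tip was clear of the staple before I touched the door.
- **Door:** I squeezed the latch lever to the pull bar and swung the door along its arc in small steps, keeping the lever squeezed the whole way. The image measured 79.8°. The grip and the arm's position were unchanged after a half-second wait, and the tool force stayed below about 10 N in every reading I took.
- **Left alone:** The bowl, jar and panel looked unchanged when I compared pictures from before and after.
- **Hoop:** The picture comparison there flagged a large difference, which I put down to the gripper now standing in front of it. I only checked this after handing in. Ray casts from before and after put its centre within about 2 mm, which is within the calibration error.

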